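Push the ballast weights into a pen-stand base

TASK

The pen-stand base lies underside up, with two brass ballast weights resting on it, one near each end. Push the weights along the wood with a fingertip, gently, until each has dropped into a round recess of its own and lies flat and flush in it. Do not grip the weights or pick them up, do not push them off the base, and leave the other things on the table where they are.

Things in the scene. Friction and masses are not known exactly. Their poses are not given: they have to be found in the camera images.
- stand_base: mid-brown wooden pen-stand base lying underside up, fixed to the table on a thin black mat; 100 mm (its x) x 320 mm (its y), top face 24 mm above the table; origin on the table under its centre; x points away from the robot and y to the left when its yaw is 0 (yaw varies by up to about 0.45 rad either way); the recesses lie on its long centre line, 42 mm either side of the middle
- recess_left (a point): centre of the mouth of the left (+y) round recess in the base, level with the base's top face (24 mm above the table); the recess is 51 mm in diameter and 8 mm deep with a flat dark-stained floor and a plain edge (1 mm chamfer), so a disc lying in it is flush with the face; axes as the base's
- recess_right (a point): centre of the mouth of the right (-y) round recess in the base, level with the base's top face (24 mm above the table); the recess is 51 mm in diameter and 8 mm deep with a flat dark-stained floor and a plain edge (1 mm chamfer), so a disc lying in it is flush with the face; axes as the base's
- weight_left: loose round brass disc, 48 mm in diameter, 8 mm thick, about 0.12 kg, slides easily; starts flat on the top face of the wooden base near its left (+y) end; origin at the centre of its underside, z up through its axis
- weight_right: loose round brass disc, 48 mm in diameter, 8 mm thick, about 0.12 kg, slides easily; starts flat on the top face of the wooden base near its right (-y) end; origin at the centre of its underside, z up through its axis
- blank_beech: loose pale beech wood blank, 24 x 150 x 22 mm, lying beside the base; a bystander, origin at the centre of its underside
- nib_tin: loose flat closed metal nib tin, 62 x 96 x 18 mm, beside the base; a bystander, origin at the centre of its underside
- needle_file: loose needle file with a red handle, 11 x 145 x 11 mm, lying on the robot's side of the base; a bystander, origin at its middle, underside
- eraser: loose small blue and white eraser, 19 x 42 x 12 mm, on the robot's side of the base; a bystander, origin at the centre of its underside
- ink_bottle: loose ink bottle with a black cap, 54 x 114 x 100 mm, at the left of the table; a bystander, origin at the centre of its underside
- pen_hook: loose dark carved pen with a hooked end, 188 x 78 x 21 mm, at the left of the table; a bystander, origin at the centre of its underside
Mind the look-alikes: they are no part of the job. Leave any black or green look-alike of the weight_right alone.

How it is judged:
At the end, for the whole second after the job is handed in: Each brass disc lies in a recess of its own: within 4 mm of its centre, its underside at least 6.5 mm below the base's top face, tilted less than 0.06 rad, at rest ((((horizontal distance between weight_left and recess_left below 0.004 m and z of weight_left in the frame of recess_left below -0.0065 m and angle between weight_left's own z axis and vertical below 0.06 rad and linear speed of weight_left below 0.01 m/s) and (horizontal distance between weight_right and recess_right below 0.004 m and z of weight_right in the frame of recess_right below -0.0065 m and angle between weight_right's own z axis and vertical below 0.06 rad and linear speed of weight_right below 0.01 m/s)) or ((horizontal distance between weight_left and recess_right below 0.004 m and z of weight_left in the frame of recess_right below -0.0065 m and angle between weight_left's own z axis and vertical below 0.06 rad and linear speed of weight_left below 0.01 m/s) and (horizontal distance between weight_right and recess_left below 0.004 m and z of weight_right in the frame of recess_left below -0.0065 m and angle between weight_right's own z axis and vertical below 0.06 rad and linear speed of weight_right below 0.01 m/s)))); the robot touches nothing.
It fails at once if a weight is picked up (its underside centre more than 10 mm above the base's top face) (z of any of weight_left, weight_right in the frame of stand_base above 0.034 m).
It fails at once if a weight is pushed off the base (z of any of weight_left, weight_right in the frame of stand_base below 0.01 m).
It fails at once if a weight is squeezed or pushed hard (more than 30 N from the fingers) (contact force between the fingers and weight_left above 30 N or contact force between the fingers and weight_right above 30 N).
It fails at once if another thing is moved more than 15 mm (distance of any of blank_beech, nib_tin, needle_file, eraser, ink_bottle, pen_hook from where it was at the start of the episode above 0.015 m).
It also fails if it takes over 64 s, if anything falls off the work surface, if the arm or the gripper's body presses on something with over 40 N, if the wrist force passes 120 N, or if a joint passes its speed limit or range.

ROBOT

A 7-joint arm with a two-finger parallel gripper is mounted at the origin on a cart in front of the work surface, level with it; the furniture and walls round the work are solid. World frame = base frame: x ahead of the robot, y to its left, z up, the work surface at z = 0. Lengths are in m, angles in rad, forces in N, time in s.
With the tool pointing down it reaches from about 0.425 to 0.875 m from the base axis. Payload 8.4 kg.
Tool frame: the origin (TCP) lies at the very end of the fingers, on their centre line; the grasp point (between the pads) lies 19 mm behind it; z points along the fingers, y is the line along which they close (so a half turn about z gives the same grasp; the last joint's range is limited). The gripper opens to 85 mm and grips with 20 to 120 N. Pads are 22 mm wide; open, the fingers measure 114 mm over their backs; the gripper's body (76 mm by 85 mm) begins 54 mm behind the grasp point. The pads swing forward as they close: fully open they stand 13 mm farther back than shut.
Start: joints at [-1.266, 0.333, 0.04, 1.465, -0.013, 1.343, -0.059], TCP at [0.255, 0.598, 0.231] pointing down, gripper open.
Joint ranges: [-2.58, 2.58], [-0.38, 2.09], [-1.3, 1.39], [0.25, 2.4], [-1.5, 4.64], [0.08, 2.09], [-2.65, 2.65]. Speed limits (rad/s): [2.22, 2.22, 2.79, 2.79, 3.14, 3.14, 3.14].

INTERFACE

Orientations are given as a 3x3 rotation matrix whose columns are the frame's x, y, z axes.
In Python, from bench import bot, cams, nets gives the robot as it stands.
- The arm moves only by the tool drive_tool, never from a script. Its argument "steps" is a list of rows, each a list of 3 entries, a list of its own where there are three numbers: the shift along the world's x, y, z each as a share of 200 mm, from -1 to 1, then the turn about the world's z as a share of 30 degrees, from -1 to 1, then the closure, from -1 (fully open) to 1 (shut). In form: [[[x, y, z], yaw, fingers], ...]. A call has 1 to 12 rows; each row is the pose to reach, as a shift and turn from the pose commanded when the call began; what a row does not reach only later rows make up. A row lasts 1/10 s, in which the tool goes at most 50 mm and 8.59 degrees, less where a joint would pass 70% of its speed; a pose out of reach is approached as far as the arm can. A call with a number of a shift or a turn outside -1 to 1 is refused whole. A call with a gripper value outside its range is refused whole. The fingers move at their own pace and stop on an object; "grip_force" is the grip in N (left out, the last holds). Time passes only in rows, so rows that repeat a pose let the fingers close. It gives the time, the measured TCP pose, the force, the opening and the grip force at its end, in the units of the state.
- bot.read_state(): the state, without advancing time (a new reading comes with each control period).
- cams.snapshot(name): name is "scene" or "top" or "wrist"; returns a dict with "color" (480x640x3 uint8, red, green, blue), "fx", "fy", "cx", "cy" (pixels), "pose" (4x4, takes a point from camera to world coordinates). Camera axes: x right, y down, z forward; pixel columns grow to the right and rows downward; lengths in m; the calibration is good to about 2 mm. A picture is of the moment at which its call begins. There is no depth.
- bot.finish_job(): hands the job in; it is judged then, once.
Trained networks look in a picture, given as the dict that the camera call returned (one of the last four; its "shot" number tells which), for a name from the list of things; names that differ only in an ending like _2 or _b are one class to them, and where a whole thing is asked for, a point or a joint stands for the part that bears it (a point fixed in the world has none). Each returns a list of dicts, best first, with "p" (0 to 1); they miss things now and then, are a little off and sometimes report something else, mostly with a low value. They report only what shows in the picture. A call takes as long as a camera call. They do not tell look-alikes from the thing itself.
- nets.cut_out(query, picture): "mask" (480x640 bool, what is visible of it) and "bbox" ([centre column, centre row, width, height] in pixels, round what is visible of it).
The state is a dict: "time_s": time; "joint_pos": joint angles; "qd": joint speeds; "joint_efforts": joint torques, N m; "tool_pos": TCP position; "orientation": TCP orientation; "force": force on the tool from outside, world axes, zero at the start; "torque": the same for the moment, N m; "gripper_width": finger opening in m; "grasp_force": force on a finger pad.
Only numpy, scipy, OpenCV 4.12 (cv2) and the standard library are available. Lean on these libraries where they do the work, as an engineer would, in place of code of your own. Each camera call takes 0.05 s, during which the arm holds its last target. There are 200 camera calls.

## Working session

There is one attempt and no reset: what is moved stays moved. The work goes in short steps, Python scripts to look and compute and a tool call to move; the robot and the scene stay as the last step left them, time stands still between calls to the robot, and variables do not carry over. Pictures are saved under pics/ and viewed, at most 10 in all, crops included, and the job is handed in when it is done.

Besides the shell and the picture viewer there is one more tool, called after "Call:" as name(argument=value, ...), one argument or row to a line, values as JSON. drive_tool: Moves the arm, as the interface text tells. Shift numbers are shares of 200 mm and turn numbers shares of 30 degrees, none past 1 either way. Its arguments: {"type":"object","properties":{"steps":{"type":"array","items":{"type":"array"}},"grip_force":{"type":"number"}},"required":["steps"]}

```bash
mkdir -p pics; cat > h.py <<'E'
import numpy as np,cv2
from bench import bot,cams,nets
def snap(n,f=None):
    s=cams.snapshot(n)
    if f: cv2.imwrite('pics/'+f,cv2.cvtColor(s['color'],cv2.COLOR_RGB2BGR))
    return s
def w(s,u,v,z):
    P=np.array(s['pose']);d=P[:3,:3]@np.array([(u-s['cx'])/s['fx'],(v-s['cy'])/s['fy'],1]);o=P[:3,3]
    return o+d*(z-o[2])/d[2]
def px(s,p):
    P=np.array(s['pose']);c=P[:3,:3].T@(np.array(p)-P[:3,3]);return s['fx']*c[0]/c[2]+s['cx'],s['fy']*c[1]/c[2]+s['cy']
def find(s,q,z,n=4):
    for r in nets.cut_out(q,s)[:n]:
        m=r['mask'].astype(np.uint8);M=cv2.moments(m,True)
        if M['m00']<1: continue
        u,v=M['m10']/M['m00'],M['m01']/M['m00']
        print(q,round(r['p'],2),np.round(r['bbox']),np.round((u,v),1),np.round(w(s,u,v,z),4),np.round(s['color'][m>0].mean(0)))
E
python3 - <<'E'
from h import *
st=bot.read_state();print(st['time_s'],st['tool_pos'],np.round(st['orientation'],3),st['gripper_width'])
s=snap('top','top0.png');print(np.round(s['pose'],3),s['fx'])
for q,z in [('stand_base',.024),('weight_left',.032),('weight_right',.032),('recess_left',.024),('blank_beech',.022),('nib_tin',.018),('needle_file',.008),('eraser',.012)]:find(s,q,z)
E
```

```text
0.0 [0.2552226  0.59730431 0.23041296] [[-0.92   0.393 -0.001]
 [ 0.393  0.92  -0.002]
 [-0.    -0.002 -1.   ]] 0.08501768197664547
[[-0.002 -0.988  0.152  0.453]
 [-1.     0.007  0.029  0.097]
 [-0.029 -0.151 -0.988  0.904]
 [ 0.     0.     0.     1.   ]] 459.582213177421
stand_base 0.76 [347. 270. 187.  97.] [345.1 270.4] [0.5303 0.0689 0.024 ] [80. 57. 39.]
weight_left 0.91 [290. 280.  28.  24.] [289.9 278.1] [0.5155 0.174  0.032 ] [138. 109.  63.]
weight_left 0.45 [184. 242.  43.  86.] [179.2 239.4] [0.5913 0.3894 0.032 ] [47. 41. 34.]
weight_right 0.91 [463. 201.  22.  20.] [463.5 202.4] [ 0.6596 -0.1601  0.032 ] [ 54. 100.  58.]
weight_right 0.71 [468. 277.  24.  27.] [467.5 275. ] [ 0.5199 -0.1606  0.032 ] [ 55. 102.  60.]
weight_right 0.7 [480. 317.  21.  30.] [479.8 315.9] [ 0.4439 -0.1793  0.032 ] [31. 29. 28.]
weight_right 0.56 [400. 250.  23.  24.] [402.4 250. ] [ 0.5679 -0.0403  0.032 ] [126. 100.  57.]
recess_left 0.72 [347. 267. 185.  96.] [345.3 270.3] [0.5305 0.0685 0.024 ] [81. 57. 39.]
blank_beech 0.97 [289. 218.  78.  25.] [290.1 218.3] [0.6333 0.1753 0.022 ] [113.  83.  53.]
nib_tin 0.6 [383. 201.  46.  31.] [384.7 198.1] [ 0.6731 -0.0108  0.018 ] [97. 97. 93.]
needle_file 0.65 [319. 325.  58.  11.] [311.5 324.8] [0.4274 0.1339 0.008 ] [106.  60.  53.]
needle_file 0.35 [402. 248.  24.  23.] [403. 250.] [ 0.5712 -0.0452  0.008 ] [125.  99.  56.]
eraser 0.7 [413. 308.  20.  11.] [413.9 304.3] [ 0.4658 -0.0621  0.012 ] [77. 80. 88.]
```

View pics/top0.png

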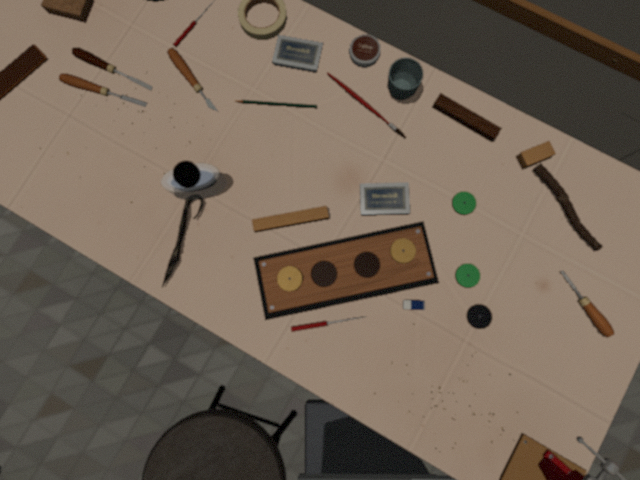

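The brass discs at (290,278) and (403,250) on the base are the weights. The green discs at (463,203) and (468,276) and the black one at (480,316) lie off the base, so they are look-alikes. The recesses are the dark circles at (323,273) and (367,264). I'll move above the base for a closer look.

Call:
drive_tool(
  steps=[
    [[0.25,-0.25,0.05],0.28,1],
    [[0.4,-0.5,0.1],0.5,1],
    [[0.5,-0.75,0.1],0.8,1],
    [[0.5,-1,0.1],1,1],
    [[0.5,-1,0.1],1,1],
    [[0.5,-1,0.1],1,1],
  ],
)

```text
time_s: 1.05
tool_pos: [0.3578, 0.3933, 0.2522]
orientation: [[-0.994, -0.113, 0.001], [-0.113, 0.994, 0.0], [-0.001, -0.0, -1.0]]
force: [-0.1, -0.0, -0.1]
gripper_width: 0.0
grasp_force: 0.0
```

Call:
drive_tool(
  steps=[
    [[0.1,-0.25,0],0.15,1],
    [[0.3,-0.5,0],0.15,1],
    [[0.4,-0.75,0],0.15,1],
    [[0.5,-1,0],0.15,1],
    [[0.5,-1,0],0.15,1],
    [[0.5,-1,0],0.15,1],
    [[0.5,-1,0],0.15,1],
  ],
)

```text
time_s: 1.75
tool_pos: [0.4554, 0.1984, 0.2514]
orientation: [[-0.98, -0.197, 0.0], [-0.197, 0.98, 0.001], [-0.0, 0.001, -1.0]]
force: [-0.7, -0.1, -0.3]
gripper_width: 0.0001
grasp_force: 0.0
```

```bash
python3 - <<'E'
from h import *
st=bot.read_state();print(st['time_s'],st['tool_pos'],np.round(st['orientation'],3),st['gripper_width'])
s=snap('wrist','w1.png');print(np.round(s['pose'],3),s['fx'])
for q,z in [('stand_base',.024),('weight_left',.032),('eraser',.012)]:find(s,q,z)
E
```

```text
1.75 [0.45539982 0.19842032 0.25143601] [[-0.98  -0.197  0.   ]
 [-0.197  0.98   0.001]
 [-0.     0.001 -1.   ]] 0.0001476454283872944
[[-0.196  0.941  0.276  0.386]
 [ 0.981  0.188  0.055  0.185]
 [ 0.     0.281 -0.96   0.394]
 [ 0.     0.     0.     1.   ]] 408.82179014776943
stand_base 0.86 [172. 244. 345. 124.] [172.2 242.2] [0.5217 0.0742 0.024 ] [127.  86.  59.]
weight_left 0.74 [277. 257.  48.  46.] [276.4 258.6] [0.5157 0.1738 0.032 ] [213. 161.  87.]
eraser 0.96 [ 34. 156.  50.  27.] [ 35.4 153.9] [ 0.4661 -0.0609  0.012 ] [144. 136. 143.]
```

View pics/w1.png

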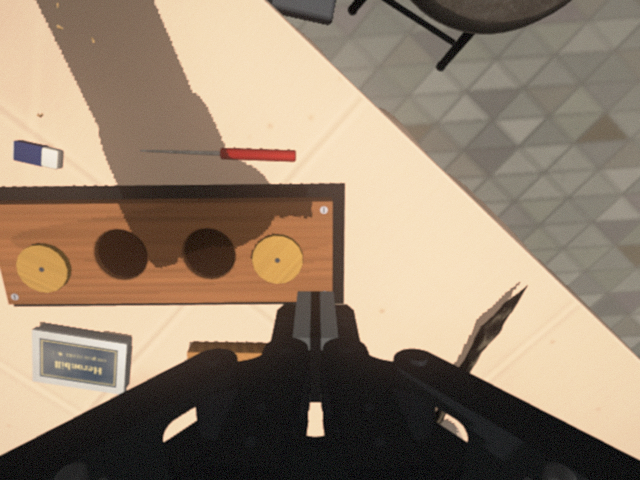

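The wrist view shows weights at (277,259) and (43,268), and recesses at (209,253) and (121,254). I'll measure these four circles precisely.

```bash
cat >> h.py <<'E'
def circ(s,u,v,z,dark,r=40):
    hsv=cv2.cvtColor(s['color'],cv2.COLOR_RGB2HSV).astype(int)
    m=(hsv[...,2]<65) if dark else ((hsv[...,0]>15)&(hsv[...,0]<32)&(hsv[...,1]>110))
    k=np.zeros(m.shape,np.uint8);cv2.circle(k,(int(u),int(v)),r,1,-1)
    m=cv2.morphologyEx((m&(k>0)).astype(np.uint8),cv2.MORPH_OPEN,np.ones((5,5)))
    c=max(cv2.findContours(m,0,1)[0],key=cv2.contourArea)
    p=np.array([w(s,a+0.0,b+0.0,z)[:2] for a,b in cv2.convexHull(c)[:,0]])
    (x,y),R=cv2.minEnclosingCircle(p.astype(np.float32)*1000)
    print('circ',(u,v),np.round([x,y,R],1));return np.array([x,y])
E
python3 - <<'E'
from h import *
s=snap('wrist')
for u,v,z,d in [(277,259,.032,0),(43,268,.032,0),(209,253,.024,1),(121,254,.024,1)]:circ(s,u,v,z,d,38)
s=snap('top')
for u,v,z,d in [(290,278,.032,0),(403,250,.032,0),(323,273,.024,1),(367,264,.024,1)]:circ(s,u,v,z,d,20)
E
```

```text
circ (277, 259) [516.3 174.3  24.4]
circ (43, 268) [567.6 -41.3  25.7]
circ (209, 253) [520.3 106.9  23.2]
circ (121, 254) [534.8  32.2  21.2]
circ (290, 278) [514.8 175.1  25. ]
circ (403, 250) [567.3 -40.7  25. ]
circ (323, 273) [520.4 108.1  27.9]
circ (367, 264) [539.7  29.5  26.2]
```

```bash
python3 - <<'E'
from h import *
s=snap('top');s['color']=cv2.cvtColor(cv2.imread('pics/top0.png'),cv2.COLOR_BGR2RGB)
for T in (50,60):
  g=s['color'].max(2)
  for u,v in [(323,273),(367,264)]:
    k=np.zeros(g.shape,np.uint8);cv2.circle(k,(u,v),17,1,-1)
    ys,xs=np.nonzero((g<T)&(k>0));p=np.array([w(s,a,b,.024)[:2] for a,b in zip(xs,ys)])*1000
    print(T,p.mean(0).round(1),round(2*np.sqrt(len(xs)/np.pi)/459*880,1))
g=s['color'].max(2)
m=nets.cut_out('stand_base',snap('top'))
hs=cv2.cvtColor(s['color'],cv2.COLOR_RGB2HSV)
r=np.zeros(g.shape,np.uint8);cv2.fillPoly(r,[np.array([[254,258],[423,222],[438,284],[266,318]])],1)
k=((g>60)&(r>0)).astype(np.uint8);k=cv2.morphologyEx(k,cv2.MORPH_OPEN,np.ones((5,5)))
c=max(cv2.findContours(k,0,1)[0],key=cv2.contourArea)
p=np.array([w(s,a,b,.024)[:2] for a,b in cv2.convexHull(c)[:,0]],np.float32)*1000
print(cv2.minAreaRect(p))
E
```

```text
50 [524.8 110.1] 46.8
50 [541.9  27.8] 47.0
60 [524.9 110.1] 48.5
60 [542.1  27.8] 48.7
((533.7388916015625, 68.84164428710938), (102.20235443115234, 322.2205505371094), 11.784727096557617)
```

Call:
drive_tool(
  steps=[
    [[0.13,0.05,-0.1],-0.1,1],
    [[0.27,0.1,-0.3],-0.1,1],
    [[0.27,0.1,-0.55],-0.1,1],
    [[0.27,0.1,-0.8],-0.1,1],
    [[0.27,0.1,-0.96],-0.1,1],
    [[0.27,0.1,-0.96],-0.1,1],
    [[0.27,0.1,-0.96],-0.1,1],
    [[0.27,0.1,-0.96],-0.1,1],
  ],
)

```text
time_s: 3.0
tool_pos: [0.5109, 0.2185, 0.0617]
orientation: [[-0.989, -0.145, 0.003], [-0.145, 0.989, 0.002], [-0.003, 0.001, -1.0]]
force: [-0.1, 0.2, 0.3]
gripper_width: 0.0
grasp_force: 0.0
```

```bash
python3 - <<'E'
from h import *
st=bot.read_state();print(st['time_s'],st['tool_pos'],np.round(st['orientation'],3))
s=snap('wrist','w2.png')
t=np.array(st['tool_pos']);print(px(s,t),[px(s,(a,b,z)) for a,b,z in [(.5155,.1745,.032),(.525,.1101,.024),(.5421,.0278,.024)]])
E
```

```text
3.0 [0.51092207 0.21848328 0.06173727] [[-0.989 -0.145  0.003]
 [-0.145  0.989  0.002]
 [-0.003  0.001 -1.   ]]
(np.float64(314.7115538958926), np.float64(311.637854584036)) [(np.float64(216.8845783011819), np.float64(278.10259510133386)), (np.float64(82.37392589181366), np.float64(271.9223724288744)), (np.float64(-93.16720455725454), np.float64(281.8761668101201))]
```

View pics/w2.png

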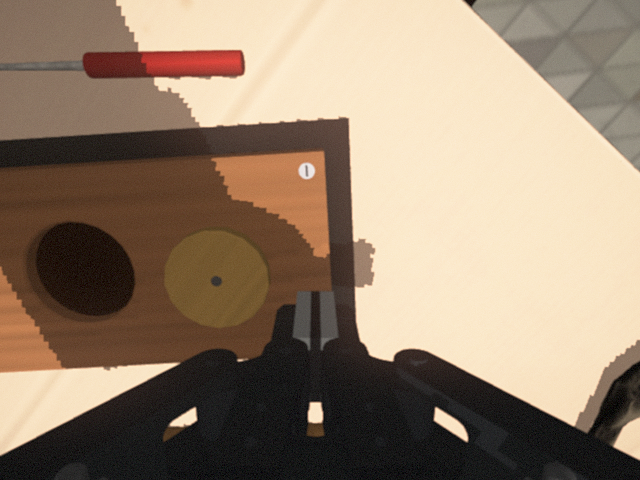

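The left weight's centre (216,280) and its recess (85,270) match my estimates, and the fingertip lies behind the weight. Next I'll lower it to about 4 mm above the wood.

Call:
drive_tool(
  steps=[
    [[-0.008,0,-0.08],0,1],
    [[-0.008,0,-0.14],0,1],
    [[-0.008,0,-0.17],0,1],
    [[-0.008,0,-0.17],0,1],
    [[-0.008,0,-0.17],0,1],
  ],
)

```text
time_s: 3.55
tool_pos: [0.5081, 0.2177, 0.0257]
orientation: [[-0.989, -0.145, 0.0], [-0.145, 0.989, 0.0], [-0.0, 0.0, -1.0]]
force: [0.5, -0.3, -0.1]
gripper_width: 0.0001
grasp_force: 0.0
```

Call:
drive_tool(
  steps=[
    [[0.005,0,0.01],0,1],
    [[0.009,-0.025,0.01],0,1],
    [[0.012,-0.05,0.01],0,1],
    [[0.016,-0.075,0.01],0,1],
    [[0.02,-0.1,0.01],0,1],
    [[0.023,-0.125,0.01],0,1],
    [[0.027,-0.15,0.01],0,1],
    [[0.03,-0.175,0.01],0,1],
    [[0.034,-0.2,0.01],0,1],
    [[0.038,-0.225,0.01],0,1],
    [[0.042,-0.25,0.01],0,1],
    [[0.042,-0.25,0.01],0,1],
  ],
)

```text
time_s: 4.75
tool_pos: [0.5163, 0.1666, 0.0273]
orientation: [[-0.99, -0.144, -0.0], [-0.144, 0.99, -0.001], [0.0, -0.001, -1.0]]
force: [-0.3, 0.2, 0.2]
gripper_width: -0.0002
grasp_force: 0.0
```

```bash
python3 - <<'E'
from h import *
st=bot.read_state();print(st['time_s'],st['tool_pos'])
s=snap('wrist','w3.png');find(s,'weight_left',.032)
print(px(s,(.525,.1101,.024)))
E
```

```text
4.75 [0.51633625 0.16655313 0.02725943]
weight_left 0.72 [236. 308. 128. 104.] [228.6 306.5] [0.5166 0.1345 0.032 ] [110.  84.  45.]
weight_left 0.43 [244. 277. 486. 304.] [229.  249.8] [0.4946 0.1327 0.032 ] [109.  74.  50.]
(np.float64(168.86083883596345), np.float64(308.790335569858))
```

View pics/w3.png

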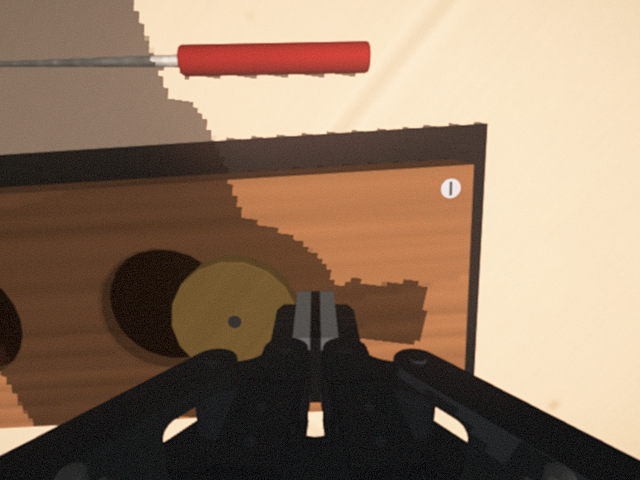

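The weight's centre dot is at (235,321), overlapping the recess whose centre is near (169,309). I'll compute the remaining distance.

```bash
python3 - <<'E'
from h import *
s=snap('wrist')
print(w(s,235,321,.032)*1000, w(s,105,300,.024)*1000,w(s,160,250,.024)*1000)
g=s['color'].max(2);print(g[300,90:125],g[235:262,165])
E
```

```text
[521.76224567 137.89278317  32.        ] [524.45796744  85.97275051  24.        ] [500.8696113  106.33070106  24.        ]
[98 97 96 96 95 96 88 84 84 73 66 61 61 68 57 69 65 58 48 38 36 30 33 25
 22 33 25 35 32 24 30 26 16 34 33] [ 94  97  98  97  94  97  95  94  98 101  96 100  92  98  90  74  52  32
  25  28  34  32  36  33  39  28  32]
```

Call:
drive_tool(
  steps=[
    [[0.003,-0.02,0],0,1],
    [[0.005,-0.04,0],0,1],
    [[0.008,-0.06,0],0,1],
    [[0.01,-0.08,0],0,1],
    [[0.012,-0.095,0],0,1],
    [[0.013,-0.105,0],0,1],
    [[0.015,-0.115,0],0,1],
    [[0.016,-0.122,0],0,1],
    [[0.017,-0.13,0],0,1],
    [[0.017,-0.135,0],0,1],
    [[0.017,-0.135,0],0,1],
  ],
)

```text
time_s: 6.0
tool_pos: [0.5195, 0.1403, 0.0272]
orientation: [[-0.989, -0.145, -0.0], [-0.145, 0.989, -0.0], [0.0, -0.0, -1.0]]
force: [0.1, 0.2, -0.4]
gripper_width: 0.0003
grasp_force: 0.0
```

```bash
python3 - <<'E'
from h import *
st=bot.read_state();print(st['time_s'],st['tool_pos'])
s=snap('wrist','w4.png');print(px(s,(.5253,.1102,.024)))
E
```

```text
6.0 [0.51946097 0.1403023  0.02715282]
(np.float64(236.48633018667934), np.float64(311.1228998719978))
```

View pics/w4.png

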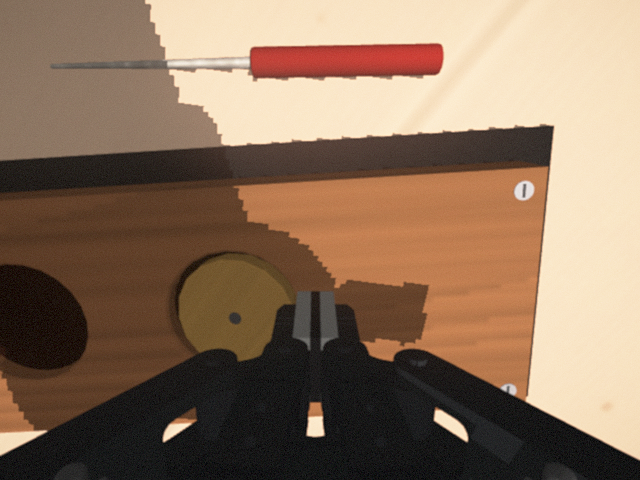

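The weight's dot is at (235,318), and a thin dark crescent of the recess still shows at the upper left. I'll check whether it is seated.

```bash
python3 - <<'E'
from h import *
s=snap('wrist')
for z in (.024,.028,.032): print(z,px(s,(.5253,.1102,z)),w(s,235,318,z)*1000)
c=s['color'][235:375,150:330];cv2.imwrite('pics/c4.png',cv2.convertScaleAbs(cv2.resize(c[...,::-1],None,fx=4,fy=4,interpolation=2),alpha=2))
E
```

```text
0.024 (np.float64(236.21049109294125), np.float64(311.01491363741405)) [528.38427793 110.00332028  24.        ]
0.028 (np.float64(234.2713537204724), np.float64(315.71281351477626)) [526.22334993 110.56306429  28.        ]
0.032 (np.float64(232.23463011370535), np.float64(320.6471331345717)) [524.06242193 111.12280829  32.        ]
```

View pics/c4.png

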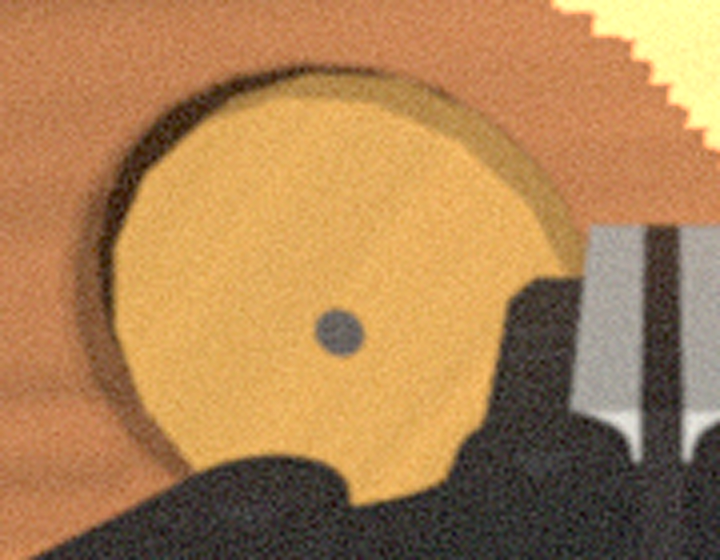

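The crop shows the disc's side wall at the upper right, so it is almost over the recess but not down yet. I'll push a few millimetres more.

Call:
drive_tool(
  steps=[
    [[0.002,-0.005,0],0,1],
    [[0.003,-0.01,0],0,1],
    [[0.004,-0.015,0],0,1],
    [[0.004,-0.015,0],0,1],
  ],
)

```text
time_s: 6.5
tool_pos: [0.5205, 0.1374, 0.0273]
orientation: [[-0.989, -0.145, 0.0], [-0.145, 0.989, -0.0], [-0.0, -0.0, -1.0]]
force: [-0.1, -0.3, -0.3]
gripper_width: 0.0001
grasp_force: 0.0
```

```bash
python3 - <<'E'
from h import *
s=snap('wrist')
for z in (.024,.032): print(z,px(s,(.5253,.1102,z)))
c=s['color'][235:375,150:330];cv2.imwrite('pics/c5.png',cv2.convertScaleAbs(cv2.resize(c[...,::-1],None,fx=4,fy=4,interpolation=2),alpha=2))
E
```

```text
0.024 (np.float64(244.20574010551462), np.float64(309.7400627320515))
0.032 (np.float64(240.63361863150737), np.float64(319.3157964815388))
```

View pics/c5.png

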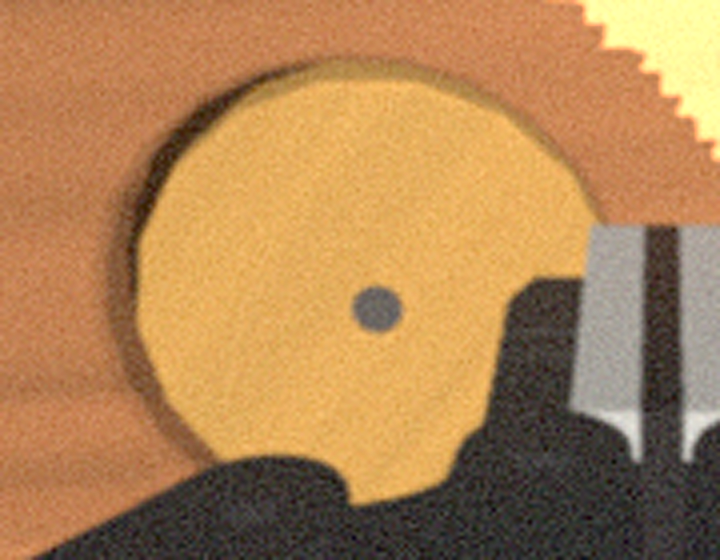

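The dot at (244,312) is about where a seated disc should be, at (244,310). I'll back off, lift and look again.

Call:
drive_tool(
  steps=[
    [[-0.005,0.04,0],0,1],
    [[-0.01,0.08,0.05],0,1],
    [[-0.1,0.08,0.25],0,1],
    [[-0.25,0.0,0.45],0,1],
    [[-0.35,-0.1,0.5],0,1],
    [[-0.35,-0.15,0.5],0,1],
    [[-0.35,-0.15,0.5],0,1],
  ],
)

```text
time_s: 7.25
tool_pos: [0.4507, 0.1073, 0.1282]
orientation: [[-0.99, -0.144, 0.002], [-0.144, 0.99, 0.001], [-0.002, 0.001, -1.0]]
force: [0.2, 0.0, -0.5]
gripper_width: -0.0003
grasp_force: 0.0
```

```bash
python3 - <<'E'
from h import *
st=bot.read_state();print(st['time_s'],st['tool_pos'])
s=snap('wrist')
for z in (.024,.032): print(z,px(s,(.5253,.1102,z)),px(s,(.5421,.0278,z)))
u,v=map(int,px(s,(.5253,.1102,.024)));u=max(u,80);v=max(v,60)
cv2.imwrite('pics/c6.png',cv2.convertScaleAbs(cv2.resize(s['color'][v-60:v+60,u-80:u+80,::-1],None,fx=5,fy=5,interpolation=2),alpha=1.5));print(u,v)
E
```

```text
7.25 [0.45073583 0.10732899 0.12820082]
0.024 (np.float64(303.11487566971937), np.float64(341.42199507562395)) (np.float64(180.15116423138457), np.float64(347.67416882725934))
0.032 (np.float64(302.7848654439103), np.float64(347.751339374886)) (np.float64(176.34544254310006), np.float64(354.1500320982285))
303 341
```

View pics/c6.png

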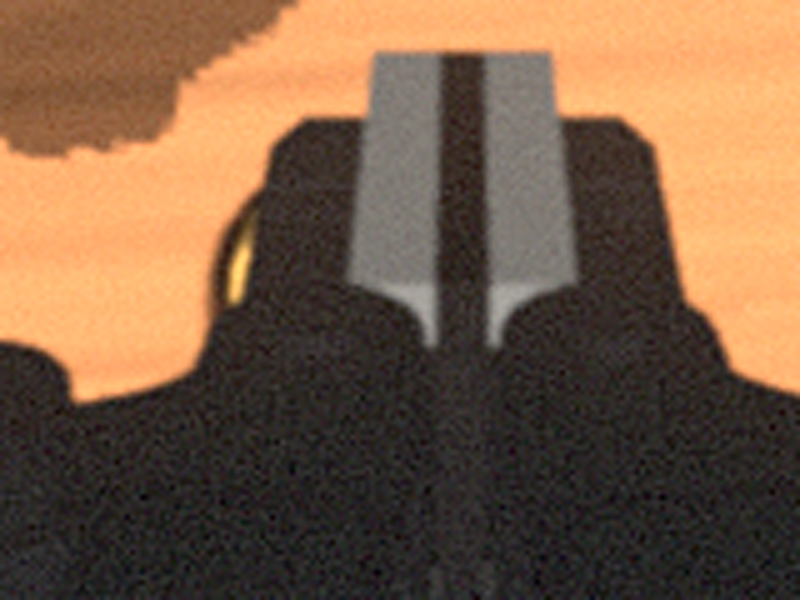

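The fingers hide the disc from this side. I'll look again, by numbers, on the way to the right weight.

Call:
drive_tool(
  steps=[
    [[0.25,-0.1,0.1],0.1,1],
    [[0.5,-0.25,0.2],0.2,1],
    [[0.7,-0.4,0.3],0.3,1],
    [[0.7,-0.5,0.3],0.4,1],
    [[0.7,-0.5,0.3],0.4,1],
    [[0.7,-0.5,0.3],0.4,1],
  ],
)

```text
time_s: 7.9
tool_pos: [0.5908, 0.0078, 0.1859]
orientation: [[-0.938, -0.346, -0.002], [-0.346, 0.938, -0.001], [0.002, -0.0, -1.0]]
force: [-0.2, 1.1, 0.1]
gripper_width: -0.0004
grasp_force: 0.0
```

```bash
python3 - <<'E'
from h import *
st=bot.read_state();print(st['time_s'],st['tool_pos'])
s=snap('wrist','w7.png')
for p in [(.5253,.1102,.024),(.5253,.1102,.032),(.5421,.0278,.024),(.5674,-.041,.032)]:print(np.round(px(s,p),1))
find(s,'weight_left',.024)
u,v=px(s,(.5253,.1102,.024));circ(s,u,v,.024,0,55)
u,v=px(s,(.5674,-.041,.032));circ(s,u,v,.032,0,55)
a,b=[int(t) for t in px(s,(.5253,.1102,.024))]
cv2.imwrite('pics/c7.png',cv2.convertScaleAbs(cv2.resize(s['color'][max(b-60,0):b+60,max(0,a-80):a+80,::-1],None,fx=5,fy=5,interpolation=2),alpha=1.5))
E
```

```text
7.9 [0.59084614 0.00777632 0.18594968]
[474.4 182.3]
[478.5 183.9]
[363.5 165. ]
[262.7 166.1]
weight_left 0.75 [471. 181.  66.  62.] [471.7 182.7] [0.5263 0.1085 0.024 ] [230. 186. 101.]
weight_left 0.66 [608. 441.  65.  36.] [614.8 435.5] [0.6873 0.3314 0.024 ] [107.  97.  86.]
weight_left 0.32 [414. 162. 451. 222.] [410.8 164.7] [0.5299 0.0605 0.024 ] [149. 101.  68.]
circ (np.float64(474.35540999105126), np.float64(182.25446511903644)) [526.3 109.5  24.9]
circ (np.float64(262.71685402321606), np.float64(166.05099723637056)) [568.9 -41.6  23.7]
```

View pics/c7.png

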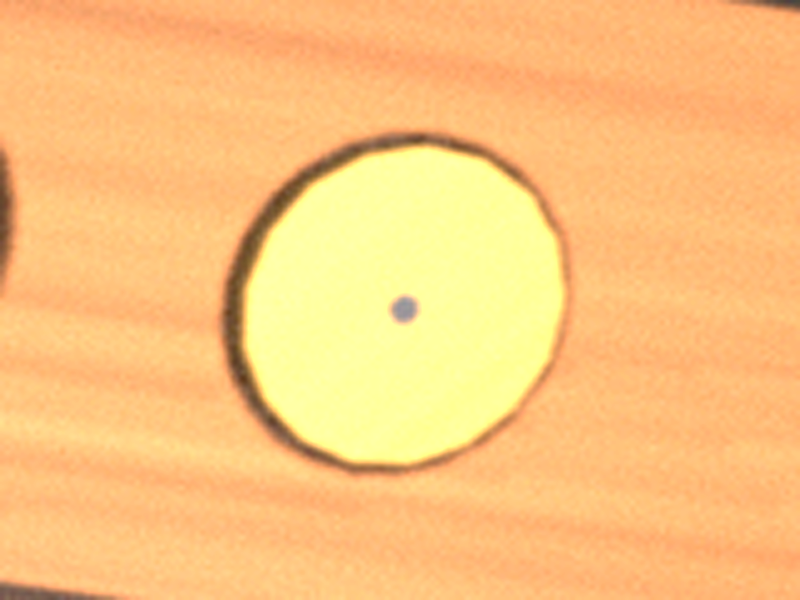

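A dark ring shows all the way round the left disc and no side wall, so it is seated flush. Next is the right weight.

Call:
drive_tool(
  steps=[
    [[-0.04,-0.2,-0.1],0,1],
    [[-0.04,-0.44,-0.3],0,1],
    [[-0.04,-0.44,-0.5],0,1],
    [[-0.04,-0.44,-0.68],0,1],
    [[-0.04,-0.44,-0.68],0,1],
    [[-0.04,-0.44,-0.68],0,1],
    [[-0.04,-0.44,-0.68],0,1],
  ],
)

```text
time_s: 8.7
tool_pos: [0.5839, -0.0793, 0.0535]
orientation: [[-0.937, -0.349, 0.003], [-0.349, 0.937, 0.0], [-0.003, -0.001, -1.0]]
force: [-0.1, -0.1, 0.4]
gripper_width: 0.0
grasp_force: 0.0
```

```bash
cat >> h.py <<'E'
def dot(s,x,y,z,r=22):
    u,v=px(s,(x,y,z));hsv=cv2.cvtColor(s['color'],cv2.COLOR_RGB2HSV).astype(int)
    k=np.zeros(hsv.shape[:2],np.uint8);cv2.circle(k,(int(u),int(v)),r,1,-1)
    m=((hsv[...,1]<75)&(k>0)).astype(np.uint8);n,l,st,c=cv2.connectedComponentsWithStats(m)
    for i in range(1,n):
        if st[i,4]>20: print('dot',np.round(c[i],1),st[i,4],np.round(w(s,*c[i],z)*1000,1),'expected',np.round((u,v),1))
def rim(s,x,y,z=.024):
    # radial dark edge of the mouth, mm
    g=cv2.GaussianBlur(s['color'].max(2),(3,3),0).astype(float);P=[]
    for a in np.arange(0,360,10):
        d=np.array([np.cos(np.radians(a)),np.sin(np.radians(a))]);rr=np.arange(.018,.034,.0004)
        q=[px(s,(x+r*d[0],y+r*d[1],z)) for r in rr]
        if any(not(0<=u<639 and 0<=v<479) for u,v in q): continue
        t=np.array([g[int(round(v)),int(round(u))] for u,v in q]);dt=t[3:]-t[:-3];i=dt.argmax()
        if dt[i]>20 and t[:i+1].max()<75:P.append([a,rr[i+1]*1000])
    print(np.round(P,1).tolist())
    A=np.array([[np.cos(np.radians(a)),np.sin(np.radians(a)),1] for a,_ in P]);print('off',np.linalg.lstsq(A,np.array(P)[:,1],rcond=None)[0].round(1) if len(P)>3 else 0)
E
python3 - <<'E'
from h import *
st=bot.read_state();print(st['time_s'],st['tool_pos'],np.round(st['orientation'][:,1],3))
s=snap('wrist');dot(s,.568,-.0413,.032);rim(s,.5425,.0277)
E
```

```text
8.7 [ 0.58390893 -0.07928946  0.05347658] [-0.349  0.937 -0.001]
dot [407.8 287.6] 64 [569.2 -41.9  32. ] expected [410.2 285.5]
[[20.0, 25.2], [60.0, 23.6], [80.0, 23.2], [90.0, 22.8], [150.0, 22.8], [220.0, 25.2], [230.0, 25.6], [250.0, 26.0], [310.0, 27.2], [320.0, 27.2]]
off [ 1.2 -2.  24.8]
```

Call:
drive_tool(
  steps=[
    [[-0.003,0,-0.07],0,1],
    [[-0.003,0,-0.13],0,1],
    [[-0.003,0,-0.13],0,1],
    [[-0.003,0,-0.13],0,1],
  ],
)

```text
time_s: 9.15
tool_pos: [0.5814, -0.0802, 0.0245]
orientation: [[-0.938, -0.348, -0.001], [-0.348, 0.938, -0.0], [0.001, 0.0, -1.0]]
force: [0.5, 0.2, -0.1]
gripper_width: 0.0002
grasp_force: 0.0
```

Call:
drive_tool(
  steps=[
    [[0.011,0,0.014],0,1],
    [[0.011,0,0.014],0,1],
    [[0.002,0.023,0.014],0,1],
    [[-0.007,0.047,0.014],0,1],
    [[-0.015,0.07,0.014],0,1],
    [[-0.024,0.094,0.014],0,1],
    [[-0.033,0.117,0.014],0,1],
    [[-0.042,0.14,0.014],0,1],
    [[-0.051,0.164,0.014],0,1],
    [[-0.06,0.187,0.014],0,1],
    [[-0.068,0.211,0.014],0,1],
    [[-0.068,0.211,0.014],0,1],
  ],
)

```text
time_s: 10.35
tool_pos: [0.568, -0.0371, 0.0281]
orientation: [[-0.937, -0.349, -0.0], [-0.349, 0.937, 0.0], [0.0, 0.0, -1.0]]
force: [-0.5, 0.8, 0.6]
gripper_width: -0.0004
grasp_force: 0.0
```

```bash
python3 - <<'E'
from h import *
st=bot.read_state();t=st['tool_pos'];print(st['time_s'],t)
s=snap('wrist');dot(s,t[0]-.0103,t[1]+.0275,.032,30);rim(s,.5435,.026)
E
```

```text
10.35 [ 0.56801088 -0.03712795  0.02809314]
dot [396.5 315.4] 98 [557.1  -8.7  32. ] expected [393.6 316. ]
[[50.0, 24.4], [80.0, 24.4], [90.0, 25.2], [100.0, 24.8], [110.0, 24.4], [120.0, 24.8], [130.0, 24.8], [150.0, 24.8], [160.0, 24.8], [170.0, 24.8], [180.0, 24.8], [200.0, 24.8]]
off [-0.2  0.1 24.6]
```

Call:
drive_tool(
  steps=[
    [[-0.008,0.021,0],0,1],
    [[-0.017,0.042,0],0,1],
    [[-0.025,0.063,0],0,1],
    [[-0.034,0.084,0],0,1],
    [[-0.042,0.105,0],0,1],
    [[-0.049,0.124,0],0,1],
    [[-0.055,0.138,0],0,1],
    [[-0.06,0.15,0],0,1],
    [[-0.064,0.16,0],0,1],
    [[-0.067,0.169,0],0,1],
    [[-0.07,0.176,0],0,1],
    [[-0.07,0.176,0],0,1],
  ],
)

```text
time_s: 11.6
tool_pos: [0.5539, -0.0025, 0.0279]
orientation: [[-0.937, -0.348, -0.001], [-0.348, 0.937, 0.0], [0.0, 0.0, -1.0]]
force: [0.0, 0.3, 0.4]
gripper_width: 0.0
grasp_force: 0.0
```

```bash
python3 - <<'E'
from h import *
st=bot.read_state();t=st['tool_pos'];print(st['time_s'],t)
s=snap('wrist');dot(s,.5433,.0261,.024,25);dot(s,.5433,.0261,.032,25)
E
```

```text
11.6 [ 0.55390445 -0.00247705  0.0279334 ]
dot [390.  307.1] 86 [543.7  25.1  24. ] expected [392.6 307. ]
dot [390.  307.1] 86 [540.6  22.3  32. ] expected [396.5 316.4]
```

The dot fits a seated disc, so I'll back off, lift and look from the far side.

Call:
drive_tool(
  steps=[
    [[0.014,-0.038,0],0,1],
    [[0.014,-0.038,0.05],0,1],
    [[0.06,-0.02,0.25],0,1],
    [[0.18,0.1,0.5],0,1],
    [[0.22,0.18,0.75],0,1],
    [[0.22,0.18,0.75],0,1],
    [[0.22,0.18,0.75],0,1],
    [[0.22,0.18,0.75],0,1],
  ],
)

```text
time_s: 12.45
tool_pos: [0.5975, 0.0323, 0.1774]
orientation: [[-0.938, -0.347, -0.001], [-0.347, 0.938, -0.0], [0.001, -0.0, -1.0]]
force: [0.1, -1.2, -1.0]
gripper_width: 0.0002
grasp_force: 0.0
```

```bash
python3 - <<'E'
from h import *
st=bot.read_state();t=st['tool_pos'];print(st['time_s'],t)
s=snap('wrist')
for p in [(.526,.1095,.024),(.5433,.0261,.024)]:dot(s,*p,15)
a,b=px(s,(.526,.1095,.024));c,d=px(s,(.5433,.0261,.024));u,v=int((a+c)/2),int((b+d)/2)
cv2.imwrite('pics/c8.png',cv2.convertScaleAbs(cv2.resize(s['color'][max(0,v-65):v+65,max(0,u-100):u+100,::-1],None,fx=4,fy=4,interpolation=2),alpha=1.2))
E
```

```text
12.45 [0.59752886 0.03232665 0.17740829]
dot [451.6 164.1] 21 [526.  110.1  24. ] expected [450.8 163.9]
dot [332.  145.3] 22 [543.4  25.   24. ] expected [333.4 145.7]
```

View pics/c8.png

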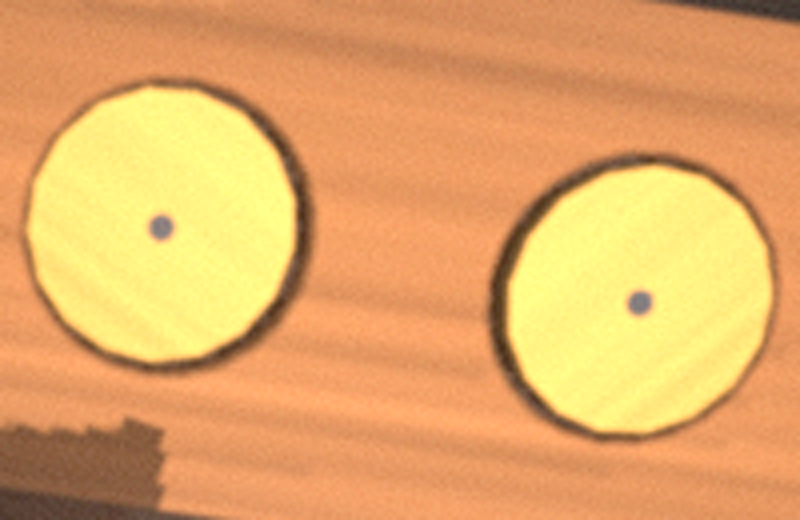

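Both discs, with dots at (332,145) and (452,164) in the full frame, show a complete dark ring and no side wall, so they lie flush. I'm handing in the job.

```bash
python3 -c "
from bench import bot
print(bot.finish_job())"
```

```text
the job is handed in; nothing more can be done
None
```

Both brass weights were pushed into their own recesses and looked flat and flush in the last close-up, and the job was handed in at about 12.5 s; the hand-in call gave no verdict.

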